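Find the rocking container lid and press it home

ROBOT

A 6-joint arm with a two-finger parallel gripper is mounted at the origin on the work surface. World frame = base frame: x ahead of the robot, y to its left, z up, the work surface at z = 0. Lengths are in m, angles in rad, forces in N, time in s.
With the tool pointing down it reaches from about 0.35 to 0.775 m from the base axis. Payload 5.5 kg.
Tool frame: the origin (TCP) lies at the very end of the fingers, on their centre line; the grasp point (between the pads) lies 19 mm behind it; z points along the fingers, y is the line along which they close (so a half turn about z gives the same grasp; the last joint's range is limited). The gripper opens to 85 mm and grips with 20 to 120 N. Pads are 22 mm wide; open, the fingers measure 114 mm over their backs; the gripper's body (76 mm by 85 mm) begins 54 mm behind the grasp point. The pads swing forward as they close: fully open they stand 13 mm farther back than shut.
Start: joints at [1.174, 0.313, 0.046, 1.304, 0, 1.431], TCP at [0.146, 0.556, 0.231] pointing down, gripper open.
Joint ranges: [-2.76, 2.76], [-0.86, 1.69], [-1.03, 1.26], [-2.2, 2.34], [-1.47, 1.5], [-3.14, 3.14]. Speed limits (rad/s): [2.57, 2.57, 3.14, 3.14, 3.14, 3.14].

INTERFACE

Orientations are given as a unit quaternion [w, x, y, z].
In Python, from workcell import env, imaging, ticket gives the robot as it stands. The module is installed in compiled form; this text tells all that it offers.
- The arm moves only by the tool apply_moves, never from a script. Its argument "rows" is a list of rows, each an object with "xyz": the shift along the tool's x, y, z in mm, a list of three; "turn": the turn, a rotation vector about the tool's x, y, z in rad, a list of three; "grip": the opening, from 0 (shut) to 1 (fully open). A call has 1 to 12 rows; each row is the pose to reach, as a shift and turn from the pose commanded when the call began, along the tool's axes at that moment; what a row does not reach only later rows make up. A row lasts 1/12 s, in which the tool goes at most 41.7 mm and 7.16 degrees, less where a joint would pass 70% of its speed; a pose out of reach is approached as far as the arm can. A call with a gripper value outside its range is refused whole. The fingers move at their own pace and stop on an object; "force" is the grip in N (left out, the last holds). Time passes only in rows, so rows that repeat a pose let the fingers close. It gives the time, the measured TCP pose, the force, the opening and the grip force at its end, in the units of the state.
- env.get_state(): the state, without advancing time (a new reading comes with each control period).
- imaging.read_camera(name): name is "side" or "top"; returns a dict with "color" (400x640x3 uint8, blue, green, red), "z_map" (400x640 float32, m along the optical axis (not along the pixel's ray), 0 where there is no reading), "camera_matrix" (3x3 intrinsics, pixels), "view" (4x4, takes a point from world to camera coordinates). Camera axes: x right, y down, z forward; pixel columns grow to the right and rows downward; lengths in m; the calibration is good to about 2 mm. A picture is of the moment at which its call begins.
- ticket.hand_in(): hands the job in; it is judged then, once.
The state is a dict: "clock": time; "joint_pos": joint angles; "qvel": joint speeds; "tau": joint torques, N m; "tcp_pos": TCP position; "orientation": TCP orientation; "wrist_force": force on the tool from outside, world axes, zero at the start; "ft_torque": the same for the moment, N m; "finger_gap": finger opening in m; "grip_force": force on a finger pad.
Only numpy, scipy, OpenCV 4.12 (cv2) and the standard library are available. Lean on these libraries where they do the work, as an engineer would, in place of code of your own. Each camera call takes 0.05 s, during which the arm holds its last target. There are 200 camera calls.

TASK

One of the four square containers on the baker's bench has a lid that is not fully home. Press the lids near an edge with the fingertips until you find the one that rocks, then press that lid down in its middle until it is fully home and sits level, and finish with the fingertips still pressing on it. Do not lift or drag any lid off its container, and leave the jars, bowl and utensils where they are.

Things in the scene. Friction and masses are not known exactly. Their poses are not given: they have to be found in the camera images.
- lid_1: One of four identical square grey plastic lids on white containers: 120 x 120 mm, flat top with a flat white round mark (34 mm across) in the middle, skirt 24 mm deep hiding the rim. Origin: centre of the top face; x, y along the sides, z up. Top 77 to 95 mm above the bench; the fixed containers (110 mm square) differ in height, so height does not tell which lid is loose.
- lid_2: Lid like lid_1. A lid that is home sits rigidly on its rim. Exactly one of the four stands 6 mm proud, level, on a hidden stiff plug 22 mm square under its middle. Pressed with 1 N or more about 45 mm from the middle towards a side, it tips about 0.13 rad (a fingertip there sinks some 3 to 4 mm) until that side meets the rim, and levels when let go.
- lid_3: Lid like lid_1. The loose lid, pressed in the middle (within about 12 mm) with more than about 12 N, goes straight down 6 mm on to the rim, stays there and no longer rocks. Pressing hard at an edge does not seat it.
- lid_4: Lid like lid_1. Any of the four may be the loose one. All lids weigh about 90 g, lie loose on their containers with 2.5 mm of play sideways and can be knocked off.
- shaker_a: Small glass shaker with a steel cap, 32 mm across, 85 mm tall, standing loose between containers; origin at the centre of its underside. To be left alone.
- shaker_b: Another shaker like shaker_a. To be left alone.
- jar: Amber glass jar with a black cap, 32 mm across, 95 mm tall, standing loose between containers; origin at the centre of its underside. To be left alone.
- spatula: Spatula lying beyond the containers; to be left alone.
- brush: Pastry brush lying on the robot's side of the containers; to be left alone.
- bowl: Small steel bowl, 90 mm across, 50 mm tall, beyond the containers; origin at the centre of its underside. To be left alone.
Mind the look-alikes: they are no part of the job. Leave any green look-alike of the lid_4 alone. Leave any orange look-alike of the lid_2 alone.

How it is judged:
On the way, in this order (a step that is already met when the one before it is completed fails the run):
1. the loose lid is found: it rocks (tilts more than 0.05 rad) under the fingertips (((angle between lid_1's own z axis and vertical above 0.05 rad and contact force between the fingers and lid_1 above 0.2 N) or (angle between lid_2's own z axis and vertical above 0.05 rad and contact force between the fingers and lid_2 above 0.2 N) or (angle between lid_3's own z axis and vertical above 0.05 rad and contact force between the fingers and lid_3 above 0.2 N) or (angle between lid_4's own z axis and vertical above 0.05 rad and contact force between the fingers and lid_4 above 0.2 N))), for 0.05 s.
2. the loose lid has gone down home (4.5 mm or more), level, under the fingertips (((distance of lid_1 from where it was at the start of the episode between 0.0045 and 0.009 m and angle between lid_1's own z axis and vertical below 0.02 rad and contact force between the fingers and lid_1 above 2 N) or (distance of lid_2 from where it was at the start of the episode between 0.0045 and 0.009 m and angle between lid_2's own z axis and vertical below 0.02 rad and contact force between the fingers and lid_2 above 2 N) or (distance of lid_3 from where it was at the start of the episode between 0.0045 and 0.009 m and angle between lid_3's own z axis and vertical below 0.02 rad and contact force between the fingers and lid_3 above 2 N) or (distance of lid_4 from where it was at the start of the episode between 0.0045 and 0.009 m and angle between lid_4's own z axis and vertical below 0.02 rad and contact force between the fingers and lid_4 above 2 N))), for 0.2 s.
At the end, for the whole second after the job is handed in: The lid that rocked has moved down 4.5 mm or more from where it started (fully home is 6 mm), it is level within 0.02 rad and at rest, and the fingers still press it with more than 2 N; the other lids are level and at rest on their containers (((distance of lid_1 from where it was at the start of the episode between 0.0045 and 0.009 m and angle between lid_1's own z axis and vertical below 0.02 rad and contact force between the fingers and lid_1 above 2 N) or (distance of lid_2 from where it was at the start of the episode between 0.0045 and 0.009 m and angle between lid_2's own z axis and vertical below 0.02 rad and contact force between the fingers and lid_2 above 2 N) or (distance of lid_3 from where it was at the start of the episode between 0.0045 and 0.009 m and angle between lid_3's own z axis and vertical below 0.02 rad and contact force between the fingers and lid_3 above 2 N) or (distance of lid_4 from where it was at the start of the episode between 0.0045 and 0.009 m and angle between lid_4's own z axis and vertical below 0.02 rad and contact force between the fingers and lid_4 above 2 N)) and angle between each of lid_1, lid_2, lid_3, lid_4's own z axis and vertical below 0.02 rad and linear speed of each of lid_1, lid_2, lid_3, lid_4 below 0.02 m/s); the arm keeps its last pose, push and grip.
It fails at once if a lid is lifted, carried or dragged more than 12 mm from its place (distance of any of lid_1, lid_2, lid_3, lid_4 from where it was at the start of the episode above 0.012 m).
It fails at once if a bystander (shaker, jar, spatula, brush, bowl) is moved more than 30 mm or lifted (distance of any of shaker_a, shaker_b, jar, spatula, brush, bowl from where it was at the start of the episode above 0.03 m).
It fails at once if a standing bystander is tipped over (angle between any of shaker_a, shaker_b, jar, bowl's own z axis and vertical above 0.5 rad).
It also fails if it takes over 54 s, if anything falls off the work surface, if the arm or the gripper's body presses on something with over 40 N, if the wrist force passes 120 N, or if a joint passes its speed limit or range.

## Working session

There is one attempt and no reset: what is moved stays moved. The work goes in short steps, Python scripts to look and compute and a tool call to move; the robot and the scene stay as the last step left them, time stands still between calls to the robot, and variables do not carry over. Pictures are saved under pics/ and viewed, at most 10 in all, crops included, and the job is handed in when it is done.

Besides the shell and the picture viewer there is one more tool, called after ">>>" as name([rows], argument=value, ...), one row to a line, values as JSON. apply_moves: Moves the arm, as the interface text tells. Its arguments: {"type":"object","properties":{"rows":{"type":"array"},"force":{"type":"number"}},"required":["rows"]}

```bash
mkdir -p pics
cat > h.py <<'E'
from workcell import env, imaging, ticket
import numpy as np, cv2
def cloud(r):
    K=r["camera_matrix"];z=r["z_map"];h,w=z.shape
    u,v=np.meshgrid(np.arange(w),np.arange(h))
    P=np.stack([(u-K[0,2])/K[0,0]*z,(v-K[1,2])/K[1,1]*z,z,np.ones_like(z)],-1)
    W=(P@np.linalg.inv(r["view"]).T)[...,:3]; W[z==0]=np.nan
    return W
E
python3 - <<'E'
from h import *
for n in("top","side"):
    r=imaging.read_camera(n); cv2.imwrite(f"pics/{n}0.png",r["color"]); np.savez(f"{n}0.npz",**r)
    print(n,np.linalg.inv(r["view"])[:3].round(3).tolist())
print(env.get_state())
E
```

```text
top [[0.019, -0.988, 0.152, 0.279], [-1.0, -0.019, -0.002, 0.068], [0.005, -0.152, -0.988, 1.629]]
side [[0.711, -0.484, 0.51, -0.072], [-0.703, -0.496, 0.509, -0.554], [0.006, -0.721, -0.693, 0.922]]
{'clock': 0.1, 'joint_pos': array([ 1.17437240e+00,  3.13916314e-01,  4.51027668e-02,  1.30361853e+00,
       -3.26968001e-05,  1.43119240e+00]), 'qvel': array([-1.08023195e-03, -7.36167952e-04,  2.93530816e-03,  3.92930398e-05,
        2.34947452e-03,  1.61991368e-03]), 'tau': array([ 2.96611586e-03, -4.81721914e+01,  2.99247301e+01,  1.27373741e-02,
       -1.40017278e-04,  6.32177564e-07]), 'tcp_pos': array([0.14589545, 0.55570795, 0.23050733]), 'orientation': array([-2.00822846e-04,  1.28057343e-01,  9.91766428e-01, -7.93007155e-04]), 'wrist_force': array([-0.24214797, -0.0933695 , -0.13124335]), 'ft_torque': array([ 0.01608032, -0.0218809 ,  0.0169629 ]), 'grip_force': 0.0, 'finger_gap': 0.08502685751517124}
```

View pics/top0.png

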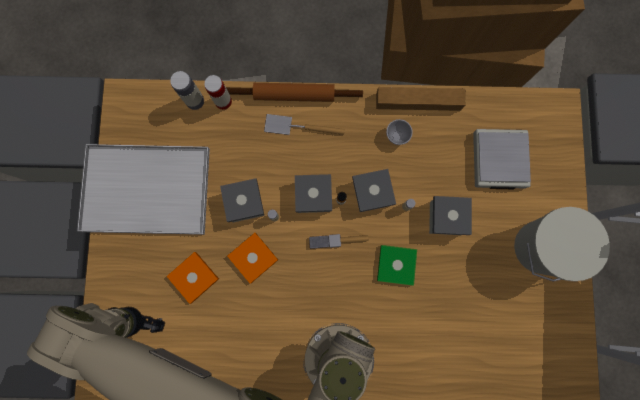

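View pics/side0.png

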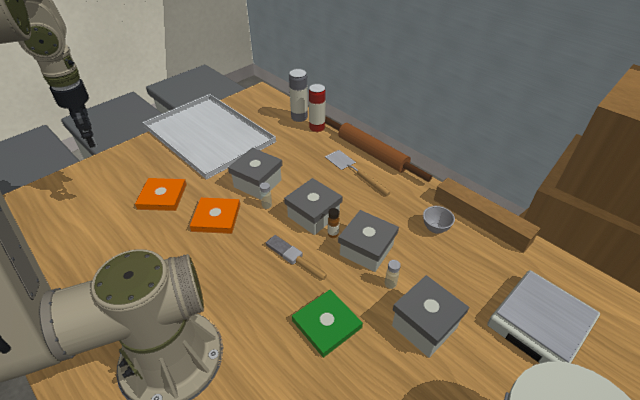

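The top view shows the four grey lids, with their marks at about (241,200), (313,193), (374,190) and (453,215). Shaker, jar and shaker stand between them, and the orange and green decoys are nearer the robot. Next I measure the lid centres, heights and yaws.

```bash
cat > meas.py <<'E'
from h import *
r=dict(np.load("top0.npz")); W=cloud(r); c=r["color"].astype(int); g=cv2.cvtColor(r["color"],6)
sat=c.max(2)-c.min(2)
for (u,v) in [(241,200),(313,193),(374,190),(453,215)]:
    zc=np.nanmedian(W[v-3:v+4,u-3:u+4,2])
    m=np.zeros(g.shape,bool); m[v-28:v+29,u-28:u+29]=True
    lid=m&(abs(W[...,2]-zc)<.012)&(sat<25)
    _,lab=cv2.connectedComponents(lid.astype(np.uint8)); lid=lab==lab[v,u]
    P=W[lid]; mk=lid&(g>140)
    rect=cv2.minAreaRect((P[:,:2]*1000).astype(np.float32))
    print(zc.round(4),"mark",W[mk][:,:2].mean(0).round(4),mk.sum(),"rect",np.round(rect[0],1),np.round(rect[1],1),round(rect[2],1),"R",np.hypot(*W[mk][:,:2].mean(0)).round(3))
for n,(u,v) in dict(shA=(272,215),jar=(342,197),shB=(410,204)).items():
    p=W[v-5:v+6,u-5:u+6].reshape(-1,3);p=p[p[:,2]>.06];print(n,p.mean(0).round(3),p[:,2].max().round(3))
E
python3 meas.py
python3 - <<'E'
from h import *
r=dict(np.load("side0.npz")); W=cloud(r)
for (u,v) in [(255,163),(313,197),(369,231),(431,306)]: print(np.nanmedian(W[v-2:v+3,u-2:u+3].reshape(-1,3),0).round(4))
E
```

```text
0.0861 mark [0.5046 0.3346] 2 rect [507.7 328.1] [121.  121.8] 13.1 R 0.606
0.0797 mark [0.5356 0.0955] 20 rect [536.7  95.4] [120.7 118.8] 2.2 R 0.544
0.0784 mark [ 0.5501 -0.1043] 24 rect [ 551.1 -104.1] [120.3 120.3] 13.0 R 0.56
0.0926 mark [ 0.4705 -0.3572] 51 rect [ 470.8 -357.3] [123.3 120.9] 87.6 R 0.591
shA [0.463 0.226 0.084] 0.092
jar [0.523 0.002 0.091] 0.102
shB [ 0.507 -0.221  0.083] 0.092
[0.5124 0.323  0.0845]
[0.5386 0.0887 0.0782]
[ 0.5568 -0.1088  0.0765]
[ 0.4728 -0.3621  0.0923]
```

```bash
cat >> h.py <<'E'
from scipy.spatial.transform import Rotation as Ro
L={1:(.5077,.3281,.086,13.1),2:(.5367,.0954,.0795,2.2),3:(.5511,-.1041,.078,13.),4:(.4708,-.3573,.0926,-2.4)}
def edge(i,d=-.045):
    x,y,z,a=L[i];a=np.radians(a);return np.array([x+d*np.cos(a),y+d*np.sin(a),z])
def delta(p):
    s=env.get_state();q=s["orientation"];R=Ro.from_quat([q[1],q[2],q[3],q[0]]).as_matrix()
    print("t",round(s["clock"],2),"tool mm",(R.T@(np.array(p)-s["tcp_pos"])*1000).round(1),"F",s["wrist_force"].round(2),"tcp",s["tcp_pos"].round(4))
E
python3 -c "
from h import *
for i in L:
  p=edge(i);print(i,p,np.hypot(*p[:2]));delta(p+[0,0,.03])"
```

```text
1 [0.46387108 0.31790069 0.086     ] 0.5623497396370122
t 0.1 tool mm [-368.  -149.1  114.7] F [-0.24 -0.09 -0.13] tcp [0.1459 0.5557 0.2305]
2 [0.49173317 0.09367255 0.0795    ] 0.5005757241614822
t 0.1 tool mm [-451.9 -358.8  121.5] F [-0.24 -0.09 -0.13] tcp [0.1459 0.5557 0.2305]
3 [ 0.50725335 -0.1142228   0.078     ] 0.5199546187744318
t 0.1 tool mm [-519.7 -556.   123.3] F [-0.24 -0.09 -0.13] tcp [0.1459 0.5557 0.2305]
4 [ 0.42583947 -0.3554156   0.0926    ] 0.5546706248270962
t 0.1 tool mm [-502.2 -810.   109.1] F [-0.24 -0.09 -0.13] tcp [0.1459 0.5557 0.2305]
```

>>> apply_moves([
  {"xyz": [-368, -149, 60], "turn": [0, 0, 0], "grip": 0},
  {"xyz": [-368, -149, 60], "turn": [0, 0, 0], "grip": 0},
  {"xyz": [-368, -149, 60], "turn": [0, 0, 0], "grip": 0},
  {"xyz": [-368, -149, 60], "turn": [0, 0, 0], "grip": 0},
  {"xyz": [-368, -149, 60], "turn": [0, 0, 0], "grip": 0},
  {"xyz": [-368, -149, 60], "turn": [0, 0, 0], "grip": 0},
  {"xyz": [-368, -149, 60], "turn": [0, 0, 0], "grip": 0},
  {"xyz": [-368, -149, 60], "turn": [0, 0, 0], "grip": 0},
  {"xyz": [-368, -149, 60], "turn": [0, 0, 0], "grip": 0},
  {"xyz": [-368, -149, 60], "turn": [0, 0, 0], "grip": 0},
  {"xyz": [-368, -149, 115], "turn": [0, 0, 0], "grip": 0},
  {"xyz": [-368, -149, 115], "turn": [0, 0, 0], "grip": 0},
])

```text
clock: 1.1
tcp_pos: [0.4643, 0.3162, 0.1123]
orientation: [-0.002, 0.13, 0.992, -0.001]
wrist_force: [-0.7, -0.4, -1.5]
finger_gap: 0.0001
grip_force: 0.0
```

>>> apply_moves([
  {"xyz": [0, 0, 10], "turn": [0, 0, 0], "grip": 0},
  {"xyz": [0, 0, 20], "turn": [0, 0, 0], "grip": 0},
  {"xyz": [0, 0, 24], "turn": [0, 0, 0], "grip": 0},
  {"xyz": [0, 0, 24], "turn": [0, 0, 0], "grip": 0},
  {"xyz": [0, 0, 25], "turn": [0, 0, 0], "grip": 0},
  {"xyz": [0, 0, 25], "turn": [0, 0, 0], "grip": 0},
  {"xyz": [0, 0, 25], "turn": [0, 0, 0], "grip": 0},
])

```text
clock: 1.68
tcp_pos: [0.4647, 0.3192, 0.0924]
orientation: [0.001, 0.128, 0.992, 0.001]
wrist_force: [0.5, 0.1, 0.3]
finger_gap: 0.0
grip_force: 0.0
```

>>> apply_moves([
  {"xyz": [0, 0, 1], "turn": [0, 0, 0], "grip": 0},
  {"xyz": [0, 0, 2], "turn": [0, 0, 0], "grip": 0},
  {"xyz": [0, 0, 2], "turn": [0, 0, 0], "grip": 0},
])

```text
clock: 1.93
tcp_pos: [0.4642, 0.3187, 0.0894]
orientation: [0.0, 0.128, 0.992, 0.0]
wrist_force: [0.5, 0.0, 1.6]
finger_gap: -0.0
grip_force: 0.0
```

>>> apply_moves([
  {"xyz": [0, 0, 1], "turn": [0, 0, 0], "grip": 0},
  {"xyz": [0, 0, 2], "turn": [0, 0, 0], "grip": 0},
  {"xyz": [0, 0, 2], "turn": [0, 0, 0], "grip": 0},
])

```text
clock: 2.18
tcp_pos: [0.464, 0.3185, 0.087]
orientation: [-0.0, 0.128, 0.992, -0.0]
wrist_force: [-0.2, 0.4, 0.5]
finger_gap: 0.0002
grip_force: 0.0
```

>>> apply_moves([
  {"xyz": [0, 0, 1], "turn": [0, 0, 0], "grip": 0},
  {"xyz": [0, 0, 2], "turn": [0, 0, 0], "grip": 0},
  {"xyz": [0, 0, 2], "turn": [0, 0, 0], "grip": 0},
])

```text
clock: 2.43
tcp_pos: [0.4642, 0.3186, 0.0852]
orientation: [0.0, 0.128, 0.992, 0.0]
wrist_force: [1.0, -0.6, 0.2]
finger_gap: -0.0001
grip_force: 0.0
```

>>> apply_moves([
  {"xyz": [0, 0, 1], "turn": [0, 0, 0], "grip": 0},
  {"xyz": [0, 0, 2], "turn": [0, 0, 0], "grip": 0},
  {"xyz": [0, 0, 2], "turn": [0, 0, 0], "grip": 0},
])

```text
clock: 2.68
tcp_pos: [0.4643, 0.3187, 0.085]
orientation: [0.001, 0.128, 0.992, 0.0]
wrist_force: [-3.5, -2.7, 10.9]
finger_gap: -0.0001
grip_force: 6.0
```

```bash
cat >> h.py <<'E'
def tilt(only=None):
    r=imaging.read_camera("top"); W=cloud(r)
    for i,(x,y,z,a) in L.items():
        m=(np.hypot(W[...,0]-x,W[...,1]-y)<.05)&(abs(W[...,2]-z)<.011)
        P=W[m]; A=np.c_[P[:,:2]-[x,y],np.ones(len(P))]
        for _ in range(4):
            k,*_r=np.linalg.lstsq(A,P[:,2],rcond=None); e=abs(A@k-P[:,2]); g=e<max(.002,np.median(e)*2.5); P,A=P[g],A[g]
        print(i,len(P),"slope",k[:2].round(3),"z",k[2].round(4))
    s=env.get_state();print(s["tcp_pos"].round(4),s["wrist_force"].round(1))
E
python3 -c "
from h import *
tilt()"
```

```text
1 250 slope [-0.002  0.016] z 0.0857
2 612 slope [-0.     0.013] z 0.0788
3 591 slope [-0.003  0.003] z 0.0776
4 616 slope [-0.012  0.   ] z 0.093
[0.4643 0.3187 0.085 ] [-4.5 -2.2 11.3]
```

Lid 1 stays level under 11 N, so it is home. I go on to lid 2.

```bash
python3 -c "
from h import *
for i in (2,3,4): delta(edge(i)+[0,0,.008])"
```

```text
t 2.73 tool mm [ -83.7 -210.6   -2.5] F [-4.46 -2.16 11.3 ] tcp [0.4643 0.3187 0.085 ]
t 2.73 tool mm [-151.5 -407.8   -1.1] F [-4.46 -2.16 11.3 ] tcp [0.4643 0.3187 0.085 ]
t 2.73 tool mm [-134.  -661.7  -15.9] F [-4.46 -2.16 11.3 ] tcp [0.4643 0.3187 0.085 ]
```

>>> apply_moves([
  {"xyz": [0, 0, -25], "turn": [0, 0, 0], "grip": 0},
  {"xyz": [0, 0, -45], "turn": [0, 0, 0], "grip": 0},
  {"xyz": [-84, -211, -45], "turn": [0, 0, 0], "grip": 0},
  {"xyz": [-84, -211, -45], "turn": [0, 0, 0], "grip": 0},
  {"xyz": [-84, -211, -45], "turn": [0, 0, 0], "grip": 0},
  {"xyz": [-84, -211, -45], "turn": [0, 0, 0], "grip": 0},
  {"xyz": [-84, -211, -45], "turn": [0, 0, 0], "grip": 0},
  {"xyz": [-84, -211, -45], "turn": [0, 0, 0], "grip": 0},
  {"xyz": [-84, -211, -45], "turn": [0, 0, 0], "grip": 0},
  {"xyz": [-84, -211, -30], "turn": [0, 0, 0], "grip": 0},
  {"xyz": [-84, -211, -15], "turn": [0, 0, 0], "grip": 0},
  {"xyz": [-84, -211, -8], "turn": [0, 0, 0], "grip": 0},
])

```text
clock: 3.73
tcp_pos: [0.4909, 0.0935, 0.0899]
orientation: [-0.001, 0.128, 0.992, 0.0]
wrist_force: [-0.6, -0.4, 0.0]
finger_gap: -0.0002
grip_force: 0.0
```

>>> apply_moves([
  {"xyz": [0, 0, 1], "turn": [0, 0, 0], "grip": 0},
  {"xyz": [0, 0, 3], "turn": [0, 0, 0], "grip": 0},
  {"xyz": [0, 0, 4], "turn": [0, 0, 0], "grip": 0},
  {"xyz": [0, 0, 4], "turn": [0, 0, 0], "grip": 0},
  {"xyz": [0, 0, 4], "turn": [0, 0, 0], "grip": 0},
])

```text
clock: 4.15
tcp_pos: [0.4922, 0.0935, 0.0879]
orientation: [0.001, 0.128, 0.992, 0.0]
wrist_force: [0.6, 0.6, 0.4]
finger_gap: -0.0005
grip_force: 0.0
```

>>> apply_moves([
  {"xyz": [0, 0, 1], "turn": [0, 0, 0], "grip": 0},
  {"xyz": [0, 0, 3], "turn": [0, 0, 0], "grip": 0},
  {"xyz": [0, 0, 4], "turn": [0, 0, 0], "grip": 0},
  {"xyz": [0, 0, 4], "turn": [0, 0, 0], "grip": 0},
])

```text
clock: 4.48
tcp_pos: [0.4916, 0.0932, 0.0831]
orientation: [-0.0, 0.128, 0.992, 0.0]
wrist_force: [-0.5, 0.9, -0.7]
finger_gap: 0.0002
grip_force: 0.0
```

>>> apply_moves([
  {"xyz": [0, 0, 1], "turn": [0, 0, 0], "grip": 0},
  {"xyz": [0, 0, 2], "turn": [0, 0, 0], "grip": 0},
  {"xyz": [0, 0, 3], "turn": [0, 0, 0], "grip": 0},
  {"xyz": [0, 0, 4], "turn": [0, 0, 0], "grip": 0},
  {"xyz": [0, 0, 4], "turn": [0, 0, 0], "grip": 0},
])

```text
clock: 4.9
tcp_pos: [0.4917, 0.0932, 0.0791]
orientation: [-0.0, 0.128, 0.992, 0.0]
wrist_force: [0.8, -0.5, 0.1]
finger_gap: 0.0002
grip_force: 0.0
```

>>> apply_moves([
  {"xyz": [0, 0, 1], "turn": [0, 0, 0], "grip": 0},
  {"xyz": [0, 0, 2], "turn": [0, 0, 0], "grip": 0},
  {"xyz": [0, 0, 2], "turn": [0, 0, 0], "grip": 0},
])

```text
clock: 5.15
tcp_pos: [0.4918, 0.0932, 0.0788]
orientation: [0.0, 0.128, 0.992, 0.0]
wrist_force: [-4.9, -0.3, 12.4]
finger_gap: 0.0002
grip_force: 6.3
```

```bash
python3 -c "
from h import *
tilt()"
```

```text
1 635 slope [-0.009 -0.001] z 0.0854
2 0 slope [0. 0.] z 0.0
3 588 slope [0.004 0.007] z 0.077
4 655 slope [-0.001  0.005] z 0.0927
[0.4918 0.0932 0.0788] [-5.4 -0.7 13.3]
  return _methods._mean(a, axis=axis, dtype=dtype,
  ret = ret.dtype.type(ret / rcount)
```

Lid 2 is hidden by the arm, but it stopped the fingers rigidly at its measured top (0.0788), so it is home. Now lid 3.

>>> apply_moves([
  {"xyz": [0, 0, -25], "turn": [0, 0, 0], "grip": 0},
  {"xyz": [0, 0, -50], "turn": [0, 0, 0], "grip": 0},
  {"xyz": [-68, -197, -50], "turn": [0, 0, 0], "grip": 0},
  {"xyz": [-68, -197, -50], "turn": [0, 0, 0], "grip": 0},
  {"xyz": [-68, -197, -50], "turn": [0, 0, 0], "grip": 0},
  {"xyz": [-68, -197, -50], "turn": [0, 0, 0], "grip": 0},
  {"xyz": [-68, -197, -50], "turn": [0, 0, 0], "grip": 0},
  {"xyz": [-68, -197, -50], "turn": [0, 0, 0], "grip": 0},
  {"xyz": [-68, -197, -50], "turn": [0, 0, 0], "grip": 0},
  {"xyz": [-68, -197, -35], "turn": [0, 0, 0], "grip": 0},
  {"xyz": [-68, -197, -20], "turn": [0, 0, 0], "grip": 0},
  {"xyz": [-68, -197, -12], "turn": [0, 0, 0], "grip": 0},
])

```text
clock: 6.2
tcp_pos: [0.5065, -0.1131, 0.0879]
orientation: [-0.001, 0.127, 0.992, 0.0]
wrist_force: [-1.0, 0.0, -0.4]
finger_gap: 0.0
grip_force: 0.0
```

>>> apply_moves([
  {"xyz": [0, 0, 1], "turn": [0, 0, 0], "grip": 0},
  {"xyz": [0, 0, 3], "turn": [0, 0, 0], "grip": 0},
  {"xyz": [0, 0, 4], "turn": [0, 0, 0], "grip": 0},
  {"xyz": [0, 0, 5], "turn": [0, 0, 0], "grip": 0},
  {"xyz": [0, 0, 6], "turn": [0, 0, 0], "grip": 0},
  {"xyz": [0, 0, 6], "turn": [0, 0, 0], "grip": 0},
  {"xyz": [0, 0, 6], "turn": [0, 0, 0], "grip": 0},
])

```text
clock: 6.78
tcp_pos: [0.5077, -0.1147, 0.0836]
orientation: [0.0, 0.128, 0.992, -0.0]
wrist_force: [0.3, -0.4, -0.1]
finger_gap: -0.0
grip_force: 0.0
```

>>> apply_moves([
  {"xyz": [0, 0, 1], "turn": [0, 0, 0], "grip": 0},
  {"xyz": [0, 0, 2], "turn": [0, 0, 0], "grip": 0},
  {"xyz": [0, 0, 2], "turn": [0, 0, 0], "grip": 0},
])

```text
clock: 7.03
tcp_pos: [0.5075, -0.1146, 0.0811]
orientation: [-0.0, 0.128, 0.992, 0.0]
wrist_force: [0.5, 0.3, -1.6]
finger_gap: -0.0005
grip_force: 0.0
```

>>> apply_moves([
  {"xyz": [0, 0, 1], "turn": [0, 0, 0], "grip": 0},
  {"xyz": [0, 0, 2], "turn": [0, 0, 0], "grip": 0},
  {"xyz": [0, 0, 3], "turn": [0, 0, 0], "grip": 0},
  {"xyz": [0, 0, 4], "turn": [0, 0, 0], "grip": 0},
  {"xyz": [0, 0, 4], "turn": [0, 0, 0], "grip": 0},
])

```text
clock: 7.45
tcp_pos: [0.5075, -0.1146, 0.0772]
orientation: [-0.0, 0.128, 0.992, 0.0]
wrist_force: [-0.4, 0.2, 0.6]
finger_gap: 0.0
grip_force: 0.0
```

>>> apply_moves([
  {"xyz": [0, 0, 1], "turn": [0, 0, 0], "grip": 0},
  {"xyz": [0, 0, 2], "turn": [0, 0, 0], "grip": 0},
  {"xyz": [0, 0, 2], "turn": [0, 0, 0], "grip": 0},
])

```text
clock: 7.7
tcp_pos: [0.5076, -0.1146, 0.077]
orientation: [0.0, 0.128, 0.992, -0.0]
wrist_force: [-4.4, 1.5, 14.2]
finger_gap: -0.0001
grip_force: 7.2
```

```bash
python3 -W ignore -c "
from h import *
tilt()"
```

```text
1 606 slope [-0.005  0.   ] z 0.0851
2 606 slope [ 0.003 -0.012] z 0.0787
3 181 slope [0.014 0.015] z 0.0767
4 625 slope [0.003 0.003] z 0.093
[ 0.5076 -0.1146  0.077 ] [-4.   1.  13.4]
```

Lid 3 also stops the fingers rigidly and stays level. Lid 4 is next.

>>> apply_moves([
  {"xyz": [0, 0, -30], "turn": [0, 0, 0], "grip": 0},
  {"xyz": [0, 0, -60], "turn": [0, 0, 0], "grip": 0},
  {"xyz": [17, -254, -60], "turn": [0, 0, 0], "grip": 0},
  {"xyz": [17, -254, -60], "turn": [0, 0, 0], "grip": 0},
  {"xyz": [17, -254, -60], "turn": [0, 0, 0], "grip": 0},
  {"xyz": [17, -254, -60], "turn": [0, 0, 0], "grip": 0},
  {"xyz": [17, -254, -60], "turn": [0, 0, 0], "grip": 0},
  {"xyz": [17, -254, -60], "turn": [0, 0, 0], "grip": 0},
  {"xyz": [17, -254, -60], "turn": [0, 0, 0], "grip": 0},
  {"xyz": [17, -254, -60], "turn": [0, 0, 0], "grip": 0},
  {"xyz": [17, -254, -45], "turn": [0, 0, 0], "grip": 0},
  {"xyz": [17, -254, -30], "turn": [0, 0, 0], "grip": 0},
])

```text
clock: 8.75
tcp_pos: [0.4273, -0.3555, 0.1056]
orientation: [0.001, 0.128, 0.992, -0.0]
wrist_force: [0.5, -0.1, 0.2]
finger_gap: -0.0001
grip_force: 0.0
```

>>> apply_moves([
  {"xyz": [0, 0, 1], "turn": [0, 0, 0], "grip": 0},
  {"xyz": [0, 0, 3], "turn": [0, 0, 0], "grip": 0},
  {"xyz": [0, 0, 5], "turn": [0, 0, 0], "grip": 0},
  {"xyz": [0, 0, 6], "turn": [0, 0, 0], "grip": 0},
  {"xyz": [0, 0, 7], "turn": [0, 0, 0], "grip": 0},
  {"xyz": [0, 0, 7], "turn": [0, 0, 0], "grip": 0},
  {"xyz": [0, 0, 7], "turn": [0, 0, 0], "grip": 0},
])

```text
clock: 9.33
tcp_pos: [0.4269, -0.3561, 0.0987]
orientation: [0.0, 0.128, 0.992, -0.0]
wrist_force: [-0.2, 0.2, 0.4]
finger_gap: 0.0
grip_force: 0.0
```

>>> apply_moves([
  {"xyz": [0, 0, 1], "turn": [0, 0, 0], "grip": 0},
  {"xyz": [0, 0, 2], "turn": [0, 0, 0], "grip": 0},
  {"xyz": [0, 0, 3], "turn": [0, 0, 0], "grip": 0},
  {"xyz": [0, 0, 3], "turn": [0, 0, 0], "grip": 0},
])

```text
clock: 9.67
tcp_pos: [0.4264, -0.3559, 0.095]
orientation: [-0.0, 0.128, 0.992, 0.0]
wrist_force: [-0.4, 0.2, 0.6]
finger_gap: -0.0004
grip_force: 0.0
```

>>> apply_moves([
  {"xyz": [0, 0, 1], "turn": [0, 0, 0], "grip": 0},
  {"xyz": [0, 0, 2], "turn": [0, 0, 0], "grip": 0},
  {"xyz": [0, 0, 3], "turn": [0, 0, 0], "grip": 0},
  {"xyz": [0, 0, 4], "turn": [0, 0, 0], "grip": 0},
  {"xyz": [0, 0, 4], "turn": [0, 0, 0], "grip": 0},
])

```text
clock: 10.08
tcp_pos: [0.4265, -0.3559, 0.091]
orientation: [-0.0, 0.128, 0.992, 0.0]
wrist_force: [-0.7, -0.3, 0.6]
finger_gap: -0.0002
grip_force: 0.2
```

>>> apply_moves([
  {"xyz": [0, 0, 1], "turn": [0, 0, 0], "grip": 0},
  {"xyz": [0, 0, 2], "turn": [0, 0, 0], "grip": 0},
  {"xyz": [0, 0, 2], "turn": [0, 0, 0], "grip": 0},
])

```text
clock: 10.33
tcp_pos: [0.4265, -0.3561, 0.0896]
orientation: [0.0, 0.128, 0.992, -0.0]
wrist_force: [-0.6, 1.4, 3.1]
finger_gap: 0.0001
grip_force: 1.4
```

```bash
python3 -W ignore -c "
from h import *
tilt()"
```

```text
1 571 slope [-0.005 -0.012] z 0.0852
2 611 slope [ 0.001 -0.   ] z 0.0787
3 636 slope [-0.017  0.001] z 0.0771
4 334 slope [0.132 0.012] z 0.0936
[ 0.4265 -0.3561  0.0896] [-1.3  1.3  3.2]
```

Lid 4 tilts 0.13 rad under the fingers, so it is the loose one. I lift, move over its middle and press.

>>> apply_moves([
  {"xyz": [0, 0, -6], "turn": [0, 0, 0], "grip": 0},
  {"xyz": [0, 0, -18], "turn": [0, 0, 0], "grip": 0},
  {"xyz": [0, 0, -18], "turn": [0, 0, 0], "grip": 0},
  {"xyz": [-22, 5, -18], "turn": [0, 0, 0], "grip": 0},
  {"xyz": [-43, 10, -18], "turn": [0, 0, 0], "grip": 0},
  {"xyz": [-43, 10, -18], "turn": [0, 0, 0], "grip": 0},
  {"xyz": [-43, 10, -18], "turn": [0, 0, 0], "grip": 0},
  {"xyz": [-43, 10, -18], "turn": [0, 0, 0], "grip": 0},
])

```text
clock: 11.05
tcp_pos: [0.4703, -0.3568, 0.1068]
orientation: [-0.001, 0.128, 0.992, 0.0]
wrist_force: [-0.4, -0.2, -0.3]
finger_gap: 0.0001
grip_force: 0.0
```

```bash
python3 -W ignore -c "
from h import *
tilt()
r=imaging.read_camera('side');cv2.imwrite('pics/s1.png',cv2.resize(r['color'][220:400,340:540],None,fx=3,fy=3))"
```

```text
1 581 slope [ 0.002 -0.009] z 0.0851
2 647 slope [ 0.008 -0.01 ] z 0.079
3 557 slope [0.012 0.01 ] z 0.0776
4 139 slope [-0.028 -0.021] z 0.0934
[ 0.47   -0.3568  0.1068] [-0.7  1.2  0.1]
```

View pics/s1.png

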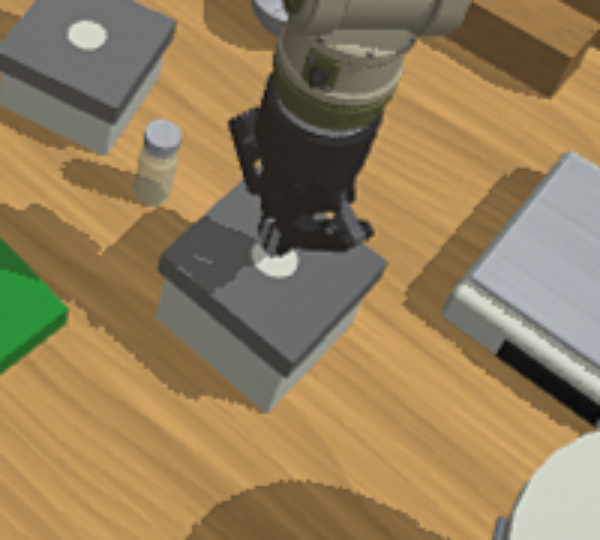

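The closed fingertips hang directly over the white mark on lid 4: tips at crop (277,245), mark at (277,260). The shaker beside it is still standing. I press down.

>>> apply_moves([
  {"xyz": [0, 0, 5], "turn": [0, 0, 0], "grip": 0},
  {"xyz": [0, 0, 9], "turn": [0, 0, 0], "grip": 0},
  {"xyz": [0, 0, 11], "turn": [0, 0, 0], "grip": 0},
  {"xyz": [0, 0, 12], "turn": [0, 0, 0], "grip": 0},
  {"xyz": [0, 0, 13], "turn": [0, 0, 0], "grip": 0},
  {"xyz": [0, 0, 14], "turn": [0, 0, 0], "grip": 0},
  {"xyz": [0, 0, 15], "turn": [0, 0, 0], "grip": 0},
  {"xyz": [0, 0, 15], "turn": [0, 0, 0], "grip": 0},
])

```text
clock: 11.82
tcp_pos: [0.4707, -0.3573, 0.0929]
orientation: [0.0, 0.128, 0.992, -0.0]
wrist_force: [-1.9, 0.4, 4.3]
finger_gap: -0.0
grip_force: 2.1
```

>>> apply_moves([
  {"xyz": [0, 0, 1], "turn": [0, 0, 0], "grip": 0},
  {"xyz": [0, 0, 2], "turn": [0, 0, 0], "grip": 0},
  {"xyz": [0, 0, 2], "turn": [0, 0, 0], "grip": 0},
])

```text
clock: 12.07
tcp_pos: [0.4707, -0.3573, 0.0915]
orientation: [0.0, 0.128, 0.992, -0.0]
wrist_force: [-2.1, 2.5, 7.5]
finger_gap: 0.0003
grip_force: 3.9
```

>>> apply_moves([
  {"xyz": [0, 0, 1], "turn": [0, 0, 0], "grip": 0},
  {"xyz": [0, 0, 2], "turn": [0, 0, 0], "grip": 0},
  {"xyz": [0, 0, 3], "turn": [0, 0, 0], "grip": 0},
  {"xyz": [0, 0, 3], "turn": [0, 0, 0], "grip": 0},
])

```text
clock: 12.4
tcp_pos: [0.4708, -0.3573, 0.0886]
orientation: [0.0, 0.128, 0.992, -0.0]
wrist_force: [-2.7, 2.0, 8.4]
finger_gap: 0.0001
grip_force: 4.2
```

>>> apply_moves([
  {"xyz": [0, 0, 1], "turn": [0, 0, 0], "grip": 0},
  {"xyz": [0, 0, 2], "turn": [0, 0, 0], "grip": 0},
  {"xyz": [0, 0, 3], "turn": [0, 0, 0], "grip": 0},
  {"xyz": [0, 0, 3], "turn": [0, 0, 0], "grip": 0},
  {"xyz": [0, 0, 3], "turn": [0, 0, 0], "grip": 0},
])

```text
clock: 12.82
tcp_pos: [0.4708, -0.3573, 0.0869]
orientation: [0.001, 0.128, 0.992, -0.001]
wrist_force: [-5.8, 3.7, 16.0]
finger_gap: 0.0001
grip_force: 8.1
```

>>> apply_moves([
  {"xyz": [0, 0, 1], "turn": [0, 0, 0], "grip": 0},
  {"xyz": [0, 0, 1], "turn": [0, 0, 0], "grip": 0},
  {"xyz": [0, 0, 1], "turn": [0, 0, 0], "grip": 0},
  {"xyz": [0, 0, 1], "turn": [0, 0, 0], "grip": 0},
  {"xyz": [0, 0, 1], "turn": [0, 0, 0], "grip": 0},
  {"xyz": [0, 0, 1], "turn": [0, 0, 0], "grip": 0},
])

```text
clock: 13.32
tcp_pos: [0.4708, -0.3574, 0.0868]
orientation: [0.001, 0.128, 0.992, -0.001]
wrist_force: [-7.2, 5.4, 22.4]
finger_gap: -0.0003
grip_force: 10.9
```

```bash
python3 -W ignore -c "
from h import *
tilt()"
```

```text
1 628 slope [ 0.012 -0.001] z 0.0853
2 611 slope [-0.02   0.005] z 0.0791
3 560 slope [-0.003  0.006] z 0.0772
4 98 slope [0.029 0.022] z 0.0863
[ 0.4708 -0.3573  0.0868] [-7.   5.4 22.6]
```

Lid 4 has gone down about 6 mm and is now rigid under 22 N. I hand in with the fingers still pressing.

```bash
python3 -c "
from h import *
print(ticket.hand_in())"
```

```text
the job is handed in; nothing more can be done
None
```

Lid 4, the one at about x 0.471, y −0.357, was the loose lid (it rocked 0.13 rad); I pressed it down about 6 mm until it sat rigid and handed in at about 13 s with the fingertips pressing at about 22 N, but hand-in returned no verdict.

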